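# Slide a brass reference plate out over the end of the bench ledge

### The job

Push the brass plate with your fingertips out along the ledge, towards the end of the ledge it lies nearer to, until its end overhangs the ledge by three to five centimetres, so that the next person can take it by its edge. Leave it lying flat and straight along the ledge, snug against the lip at the back. Only push it, do not lift it or let it tip, and leave the steel plate and everything else on the bench where they are.

Things in the scene. Friction and masses are not known exactly. Their poses are not given: they have to be found in the camera images.
- ledge: the bench ledge, a fixed riser: dark grey deck 170 mm deep (x) x 500 long (y), surface 80 mm above the bench, cream front edge on its -x side (nearest the robot), both y ends open. Aluminium lip 10 mm thick along the whole back (+x) edge, 16 mm above the deck, inner face at x = +75 mm. Origin on the bench under the deck's middle; turned up to 0.12 rad about vertical
- brass_plate: the golden brass plate, loose, flat on one half of the ledge: 100 mm wide (x, across the ledge) x 130 long (y, along it) x 8 thick, three dark drilled spots on top, 0.66 to 0.97 kg. Origin: centre of its underside. At the start up to 0.14 rad askew, inside the ledge's end, clear of the lip. Slides at about 2 to 5 N of push; tips if half its length overhangs
- steel_plate: the grey steel reference plate, the same size, lying flat on the other half of the ledge; at least 125 mm of bare deck between the two plates. Origin at the centre of its underside. Not to be moved
- gel_bottle: white coupling-gel bottle with a red cap, 54 mm across, 150 mm tall, standing on the bench on the robot's side of the ledge. Origin at the centre of its foot
- step_wedge: steel step wedge (calibration block), 25 x 100 mm, 34 mm at its highest step, on the bench on the robot's side of the ledge. Origin at the centre of its underside, long side along its y
- probe: small steel ultrasonic probe standing on the bench on the robot's side of the ledge, 28 mm across, 48 mm tall. Origin at the centre of its foot
- screwdriver: screwdriver with a yellow handle, 180 mm long, lying on the bench on the robot's side of the ledge. Origin near its middle, along its x
- caliper: digital caliper, 220 mm long, 15 mm high, lying on the bench beyond the ledge. Origin under the middle of its beam, along its y
- thickness_gauge: grey handheld thickness gauge, 130 x 70 x 28 mm, lying on the bench beyond the ledge. Origin at the centre of its underside
Not all that is in view belongs to the job. Of the things that look like the brass_plate, the middle-sized one is meant.

How it is judged (in metres and radians):
At the end, for the whole second after the job is handed in: The brass plate lies flat on the ledge at rest, its end 30 to 50 mm beyond the nearer ledge end, its long side along the back lip (centre within 5 mm of touching position, turned under 0.06 rad); steel plate within 10 mm, other loose things within 20 mm of their starts ((y of brass_plate in the frame of ledge between 0.215 and 0.235 m or y of brass_plate in the frame of ledge between -0.235 and -0.215 m) and x of brass_plate in the frame of ledge between 0.02 and 0.028 m and angle between the y axis of brass_plate and the y axis of ledge, either way round below 0.06 rad and z of brass_plate in the frame of ledge between 0.077 and 0.083 m and angle between brass_plate's own z axis and vertical below 0.04 rad and linear speed of brass_plate below 0.01 m/s and distance of steel_plate from where it was at the start of the episode below 0.01 m and distance of each of gel_bottle, step_wedge, probe, screwdriver, caliper, thickness_gauge from where it was at the start of the episode below 0.02 m).
It fails at once if the brass plate is lifted or tipped off the ledge (z of brass_plate in the frame of ledge above 0.088 m or angle between brass_plate's own z axis and vertical above 0.12 rad or z of brass_plate in the frame of ledge below 0.07 m).
It fails at once if the steel plate is moved by more than 10 mm (distance of steel_plate from where it was at the start of the episode above 0.01 m).
It fails at once if another thing on the bench is moved by more than 20 mm or knocked over (distance of any of gel_bottle, step_wedge, probe, screwdriver, caliper, thickness_gauge from where it was at the start of the episode above 0.02 m or angle between any of gel_bottle, probe's own z axis and vertical above 0.4 rad).
It also fails if it takes over 61 s, if anything falls off the work surface, if the arm or the gripper's body presses on something with over 40 N, if the wrist force passes 120 N, or if a joint passes its speed limit or range.

### The arm

A 7-joint arm with a two-finger parallel gripper is mounted at the origin on the work surface. World frame = base frame: x ahead of the robot, y to its left, z up, the work surface at z = 0. Lengths are in mm, angles in rad, forces in N, time in s.
With the tool pointing down it reaches from about 400 to 875 mm from the base axis. Payload 19.3 kg.
Tool frame: the origin (TCP) lies at the very end of the fingers, on their centre line; the grasp point (between the pads) lies 19 mm behind it (grip_point_offset is the z of the grasp point in the tool frame, in mm); z points along the fingers, x is the direction in which the jaws open and shut, and the axes are right-handed (so a half turn about z gives the same grasp; the last joint's range is limited). The gripper opens to 85 mm and grips with 20 to 120 N. Pads are 22 mm wide; open, the fingers measure 114 mm over their backs; the gripper's body (76 mm by 85 mm) begins 54 mm behind the grasp point. The pads swing forward as they close: fully open they stand 13 mm farther back than shut.
Start: joints at [1.035, 0.521, -0.036, 1.599, 0.021, 1.021, -0.113], TCP at [280.683, -558.419, 231.291] pointing down, gripper open.
Joint ranges: [-2.91, 2.91], [-0.3, 2.13], [-1.5, 1.42], [0.17, 2.43], [-1.26, 4.41], [0.16, 1.93], [-2.52, 2.52]. Speed limits (rad/s): [1.89, 1.89, 2.39, 2.39, 3.01, 3.01, 3.01].

### API

Orientations are given as a 3x3 rotation matrix whose columns are the frame's x, y, z axes.
In Python, from workcell import movep, movel, goto_joints, open_gripper, clamp, wait, inverse_kinematics, read_state, camera, PlanningError, finish_job, grip_point_offset gives the robot as it stands. Calls block until the motion is done:
- movep(position, orientation): joint-space move of the TCP to a pose.
- movel(position, frame=None, max_speed=150, guard=None): straight line of the TCP; frame=None keeps the orientation; max_speed is the mean speed in mm/s. With guard (N) it stops when the force on the tool has changed by that much, and returns True; else False.
- goto_joints(angles): joint-space move.
- open_gripper() and clamp(): open the fingers fully, or close them until they stop; the grip force is fixed at half the most.
- wait(seconds).
- inverse_kinematics(position, orientation): joint angles nearest the present ones, or None.
- read_state(): the state.
- camera(name): name is "scene" or "top"; returns a dict with "image" (480x640x3 uint8, blue, green, red), "range_z" (480x640 float32, mm along the optical axis (not along the pixel's ray), 0 where there is no reading), "fx", "fy", "cx", "cy" (pixels), "cam_to_world" (4x4, takes a point from camera to world coordinates). Camera axes: x right, y up, looking along -z (the intrinsics and any distortion apply to the point x, -y, -z); pixel columns grow to the right and rows downward; lengths in mm; the calibration is good to about 2 mm. A picture is of the moment at which its call begins.
A pose or a line that the arm cannot do raises PlanningError and nothing moves.
- finish_job(): hands the job in, once; it reports no verdict.
The state is a dict: "time": time; "qpos": joint angles; "qvel": joint speeds; "joint_efforts": joint torques, N m; "eef_pos": TCP position; "tool_rot": TCP orientation; "ft_force": force on the tool from outside, world axes, zero at the start; "torque": the same for the moment, N m; "finger_gap": finger opening in mm.
Only numpy, scipy, OpenCV 4.12 (cv2) and the standard library are available. Lean on these libraries where they do the work, as an engineer would, in place of code of your own. Each camera call takes 0.05 s, during which the arm holds its last target.

## Working session

There is one attempt and no reset: what is moved stays moved. The work goes in short steps, each a Python script; the robot and the scene stay as the last script left them, time stands still between calls to the robot, and variables do not carry over. Pictures are saved under pics/ and viewed, and the job is handed in when it is done.

```bash
ls; mkdir -p pics; python3 - <<'E'
from workcell import *
import cv2,numpy as np
for n in("scene","top"):
    c=camera(n); cv2.imwrite(f"pics/{n}0.png",c["image"]); print(n,c["fx"],c["fy"],c["cx"],c["cy"],c.keys()); print(np.round(c["cam_to_world"],3).tolist(), (c["range_z"]>0).mean())
s=read_state();print(s)
E
```

```text
pics
scene 474.8907552441158 474.8907552441158 320.3048673402768 240.7047910639612 dict_keys(['image', 'range_z', 'fx', 'fy', 'cx', 'cy', 'cam_to_world'])
[[0.668, -0.432, 0.605, 1091.151], [0.744, 0.388, -0.544, -471.397], [0.001, 0.814, 0.581, 644.161], [0.0, 0.0, 0.0, 1.0]] 0.9961002604166667
top 510.0709203991988 510.0709203991988 330.4410701974257 236.7195437709552 dict_keys(['image', 'range_z', 'fx', 'fy', 'cx', 'cy', 'cam_to_world'])
[[-0.056, 0.978, -0.203, 277.776], [-0.998, -0.054, 0.013, 94.248], [0.002, 0.203, 0.979, 1151.632], [0.0, 0.0, 0.0, 1.0]] 0.9960188802083333
{'time': 0.1, 'qpos': array([ 1.03479247,  0.52194422, -0.03630752,  1.59992909,  0.02121771,
        1.02110946, -0.11279836]), 'qvel': array([-2.65292013e-03, -7.48071486e-04,  2.06739028e-04, -1.99426829e-03,
        7.11538021e-04, -9.71686227e-05,  2.02615548e-03]), 'joint_efforts': array([ 5.30071382e-03, -9.28487563e+01,  1.98476940e+00, -3.70529115e+01,
        1.82430638e-02,  5.32751277e-03, -4.73431828e-05]), 'eef_pos': array([ 280.53675576, -558.17314925,  230.79771203]), 'tool_rot': array([[ 4.49125043e-01, -8.93468752e-01, -5.34185049e-04],
       [-8.93468352e-01, -4.49125350e-01,  8.51061189e-04],
       [-1.00031263e-03,  9.50445420e-05, -9.99999495e-01]]), 'ft_force': array([-0.48657354, -0.3580888 , -0.47325092]), 'torque': array([-0.03199783, -0.01406407,  0.00186315]), 'finger_gap': 85.12881333368708}
```

View pics/scene0.png

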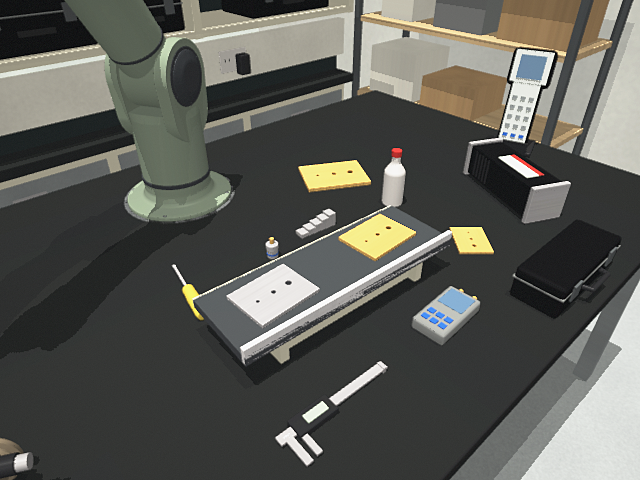

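View pics/top0.png

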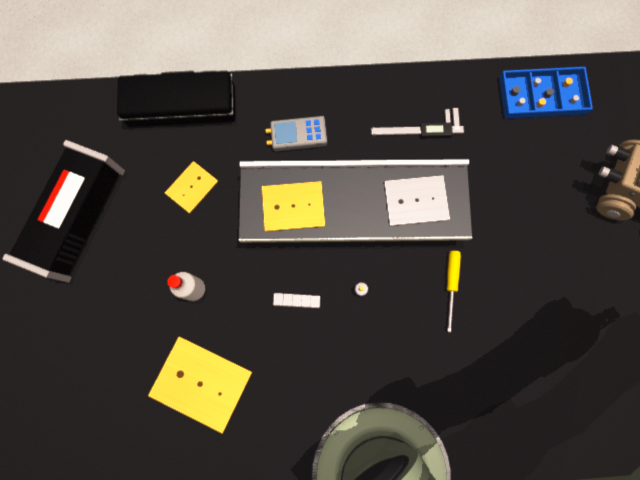

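Lookalikes (top view): big brass-coloured sheet on the bench at (200,384), small one on the bench at (191,187), and a middle-sized one on the ledge at (293,206). I choose (293,206). Next I'll measure it and check a crop.

```bash
cat > h.py <<'E'
from workcell import *
import cv2,numpy as np
def ray(c,px,z):
    px=np.atleast_2d(px).astype(float)
    d=np.c_[(px[:,0]-c["cx"])/c["fx"],-(px[:,1]-c["cy"])/c["fy"],-np.ones(len(px))]
    M=np.array(c["cam_to_world"]);d=d@M[:3,:3].T;o=M[:3,3]
    return (o+d*((z-o[2])/d[:,2])[:,None])[:,:2]
def cloud(c):
    v,u=np.mgrid[:480,:640];r=c["range_z"]
    p=np.stack([(u-c["cx"])/c["fx"]*r,-(v-c["cy"])/c["fy"]*r,-r],-1);M=np.array(c["cam_to_world"])
    P=p@M[:3,:3].T+M[:3,3];P[r==0]=np.nan;return P
def rect(pts):
    # long axis angle measured from +y, centre, dims
    (cx,cy),(w,h),a=cv2.minAreaRect(pts.astype(np.float32))
    b=cv2.boxPoints(((cx,cy),(w,h),a));return np.array([cx,cy]),b,(w,h)
def longang(b):
    e=[b[1]-b[0],b[2]-b[1]];e=max(e,key=np.linalg.norm);e=e if e[1]>0 else -e
    return np.arctan2(-e[0],e[1])
def comps(m,amin=300):
    n,l,s,ce=cv2.connectedComponentsWithStats(m.astype(np.uint8));
    return [(l==i,s[i],ce[i]) for i in range(1,n) if s[i,4]>amin]
def contour(m):
    cs,_=cv2.findContours(m.astype(np.uint8),cv2.RETR_EXTERNAL,cv2.CHAIN_APPROX_NONE)
    return max(cs,key=cv2.contourArea)[:,0]
def yellow(c):
    h=cv2.cvtColor(c["image"],cv2.COLOR_BGR2HSV)
    m=cv2.inRange(h,(15,70,80),(38,255,255))
    return cv2.morphologyEx(m,cv2.MORPH_CLOSE,np.ones((9,9)))>0
E
python3 - <<'E'
from h import *
for n in("top","scene"):
    c=camera(n);P=cloud(c)
    for m,s,ce in comps(yellow(c),250):
        z=np.nanmedian(P[m][:,2]);ctr,b,d=rect(ray(c,contour(m),z))
        print(n,ce.round(),"z",round(z,1),"ctr",ctr.round(1),"dim",np.round(d,1),"ang",longang(b).round(4))
    z=P[...,2]
    X,Y=P[...,0],P[...,1]
    near=(X>400)&(X<900)&(abs(Y)<450)
    deck=near&(z>74)&(z<105)
    for m,s,ce in comps(deck,2000):
        w=P[m];ctr,b,d=rect(w[:,:2]);print(n,"ledge",ce.round(),"ctr",ctr,"dim",d,"ang",longang(b),b.round(1).tolist(), np.nanmedian(z[m]))
    if n=="top":
        cv2.imwrite("pics/crop1.png",cv2.resize(c["image"][140:260,220:490],None,fx=2.9,fy=2.9,interpolation=cv2.INTER_NEAREST))
        dp=np.where(deck,255,0).astype(np.uint8);cv2.imwrite("pics/deck1.png",dp)
E
```

```text
top [627. 182.] z 89.5 ctr [ 596.  -581.9] dim [ 78.6 176.7] ang 1.0771
top [191. 187.] z 6.4 ctr [652.9 397.7] dim [ 82.2 104.6] ang 0.837
top [293. 206.] z 88.2 ctr [571. 157.] dim [104.1 133.1] ang 0.0298
top [454. 271.] z 22.7 ctr [ 419.9 -191.2] dim [27.9 94.3] ang 1.3863
top [200. 384.] z 11.1 ctr [207.  377.8] dim [183.4 142.2] ang -0.4928
top ledge [354. 200.] ctr [578.32733154  22.42340088] dim (501.5749206542969, 174.60931396484375) ang -0.046216264 [[479.5, -224.10000610351562], [654.0, -232.10000610351562], [677.0999755859375, 268.8999938964844], [502.70001220703125, 277.0]] 81.9979278365413
scene [508.  26.] z 218.4 ctr [-236.  1651.2] dim [ 894.1 1348.8] ang 0.3796
scene [594.  31.] z 208.6 ctr [ 230.7 1960.8] dim [ 106.4 1402.1] ang 0.3621
scene [465.  95.] z -106.5 ctr [-172.2 1580. ] dim [418.6 882.3] ang 0.5094
scene [538. 128.] z -206.3 ctr [ 206.1 1679.6] dim [ 57.6 364.2] ang 0.3963
scene [564. 133.] z -207.2 ctr [ 332.1 1700.7] dim [115.7 341.7] ang 0.3514
scene [333. 176.] z 9.5 ctr [213.3 368.7] dim [185.  160.7] ang -0.4928
scene [377. 236.] z 86.9 ctr [573.6 150.3] dim [106.7 138.4] ang 0.0321
scene [471. 240.] z 5.1 ctr [655.7 389.5] dim [ 80.9 108.1] ang 0.8413
scene [191. 298.] z 20.3 ctr [ 426.9 -199.3] dim [ 27.1 111.9] ang 1.3582
scene ledge [316. 278.] ctr [577.51800537  20.9962616 ] dim (502.684326171875, 176.816162109375) ang -0.042443026 [[478.5, -226.39999389648438], [655.2000122070312, -233.89999389648438], [676.5, 268.3999938964844], [499.8999938964844, 275.8999938964844]] 80.42914066902
```

View pics/crop1.png

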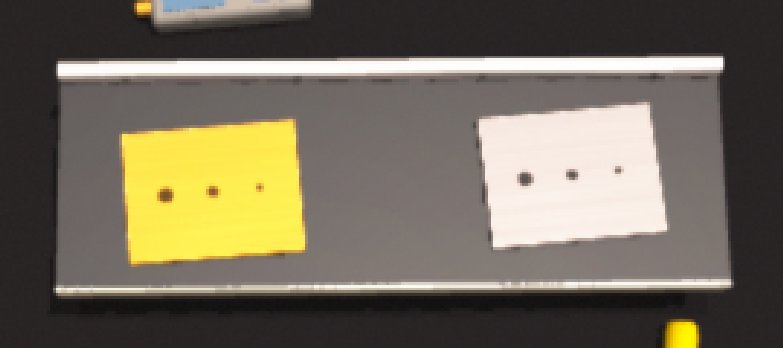

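The crop shows the golden plate with three dark spots, about 104x133 mm, top at z≈88. It lies on the ledge and is the middle-sized one, so the choice holds. It is on the +y half, skewed about +0.075 rad to the ledge. First I'll push it against the lip with closed fingertips.

```bash
cat >> h.py <<'E'
YAW=-0.0445; LO=np.array([578.0,22.0])
ex=np.array([np.cos(YAW),np.sin(YAW)]);ey=np.array([-np.sin(YAW),np.cos(YAW)])
def W(x,y,z): return [*(LO+x*ex+y*ey),z]
def L(p): d=np.asarray(p)[...,:2]-LO; return np.stack([d@ex,d@ey],-1)
def down(a):
    x=np.array([*a,0.]);z=np.array([0,0,-1.]);return np.stack([x,np.cross(z,x),z],1)
RX=down(-ey); RY=down(ex)
def st(t=""):
    s=read_state();print(t,"t",round(s["time"],2),"led",L(s["eef_pos"]).round(1),"z",s["eef_pos"][2].round(1),"F",s["ft_force"].round(1),"gap",round(s["finger_gap"],1))
E
python3 - <<'E'
from h import *
clamp(); movep(W(-98,135,230),RX); movel(W(-98,135,110)); movel(W(-98,135,84),max_speed=60)
st("ready")
for n in("top","scene"):
    c=camera(n);cv2.imwrite(f"pics/{n}2.png",c["image"])
E
```

```text
ready t 5.14 led [-98.2 135.1] z 83.8 F [-0.2 -1.2  0.1] gap 0.3
```

```bash
python3 - <<'E'
import cv2,numpy as np
a=cv2.imread("pics/top2.png")[140:300,200:480];b=cv2.imread("pics/scene2.png")[150:370,180:480]
a=cv2.resize(a,(700,400));cv2.imwrite("pics/a2.png",a);cv2.imwrite("pics/b2.png",cv2.resize(b,(780,572)))
E
```

```text
(no output)
```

View pics/b2.png

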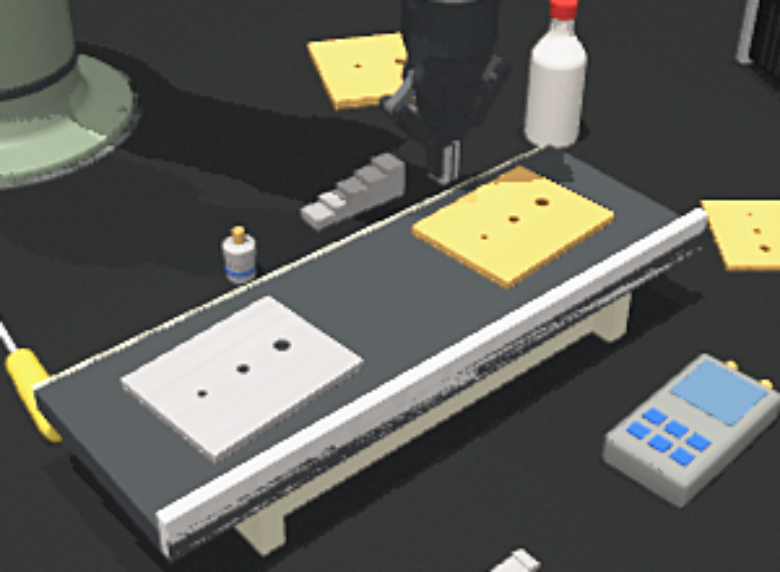

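View pics/a2.png

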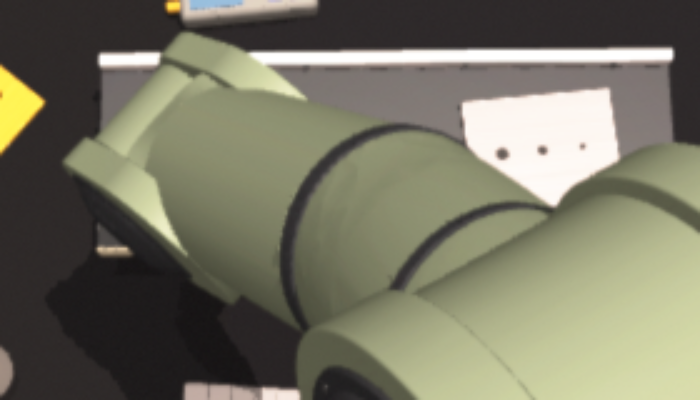

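In the scene crop the closed fingertips (445,170) stand just in front of the ledge edge, clear of the plate at (510,225), the step wedge and the bottle. The top view is blocked by the arm. Now the push towards the lip.

```bash
python3 - <<'E'
from h import *
print(movel(W(-50,135,84),max_speed=40,guard=15)); st()
print(movel(W(-30,135,84),max_speed=20,guard=12)); st("lip")
movel(W(-60,135,84)); movel(W(-60,135,130)); movel(W(-60,-0,150)); movep(W(20,30,160),RY); st()
for n in("top","scene"):
    c=camera(n);cv2.imwrite(f"pics/{n}3.png",c["image"])
    for m,s,ce in comps(yellow(c),600):
        ctr,b,d=rect(ray(c,contour(m),88)); print(n,ce.round(),L(ctr).round(1),d,"rel",longang(b)-YAW)
c["image"]
cv2.imwrite("pics/b3.png",cv2.resize(c["image"][150:370,180:480],(780,572)))
E
```

```text
False
 t 6.59 led [-50. 135.] z 84.1 F [-1.  -0.8  0.1] gap 0.3
True
lip t 7.37 led [-34.8 135.2] z 83.4 F [-0.5  0.7 -0.6] gap 0.1
 t 10.47 led [19.7 30.3] z 159.9 F [-0.2 -0.5  0.9] gap -0.1
top [628. 174.] [  49.3 -598.1] (72.10562896728516, 178.92312622070312) rel 1.1220936
top [191. 187.] [ 32.4 355.7] (76.87162017822266, 97.45153045654297) rel 0.88151467
top [294. 189.] [ 25.7 131. ] (132.62750244140625, 104.5207748413086) rel 0.010608077
top [200. 384.] [-380.9  320. ] (171.31561279296875, 132.90496826171875) rel -0.4476703
scene [518.  27.] [-1197.7  2278. ] (898.54736328125, 1761.840576171875) rel 0.42411998
scene [594.  31.] [-701.1 2583.5] (135.91104125976562, 1790.236572265625) rel 0.40655252
scene [465.  95.] [-468.  1006.6] (310.12310791015625, 653.6859130859375) rel 0.5538797
scene [317. 176.] [-280.5  201.9] (97.64678955078125, 141.12147521972656) rel 1.1156106
scene [387. 244.] [ 24.  123.6] (138.2743682861328, 93.37855529785156) rel -0.00093279034
scene [471. 240.] [122.7 261.5] (70.39486694335938, 94.08602905273438) rel 0.88579845
```

View pics/b3.png

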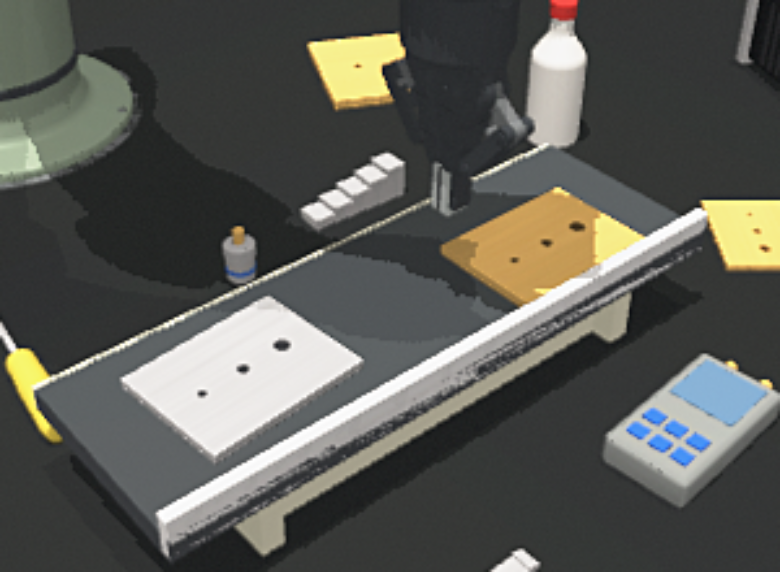

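The plate now lies flush along the lip: its centre in the ledge frame is about (25.7, 131), turned about 0.01 rad. The fingertips hover over bare deck near (445,200). Next I'll push along +y from its inner end, stopping short to measure.

```bash
cat >> h.py <<'E'
def look(k):
    for n in("top","scene"):
        c=camera(n);cv2.imwrite(f"pics/{n}{k}.png",c["image"])
        if n=="top": cv2.imwrite(f"pics/a{k}.png",cv2.resize(c["image"][140:260,200:490],None,fx=2.7,fy=2.7))
        else: cv2.imwrite(f"pics/b{k}.png",cv2.resize(c["image"][150:370,180:480],(780,572)))
        for m,s,ce in comps(yellow(c),600):
            ctr,b,d=rect(ray(c,contour(m),88)); l=L(ctr)
            if abs(l[0])<80 and 80<l[1]<290: print(n,ce.round(),l.round(1),np.round(d,1),"rel",longang(b)-YAW,"corners",L(b).round(1).tolist())
E
python3 - <<'E'
from h import *
movel(W(28,35,160)); movel(W(28,35,84),max_speed=100,guard=8); st("down")
print(movel(W(28,134,84),max_speed=40,guard=25)); st("pushed")
movel(W(28,115,84)); movel(W(28,115,150)); movel(W(-40,-60,250)); st()
look(4)
E
```

```text
down t 11.72 led [28.3 35.2] z 84.5 F [0.3 0.1 0.1] gap -0.2
False
pushed t 14.35 led [ 28.  133.9] z 84.0 F [ 0.6 -2.5 -0.3] gap -0.3
 t 16.78 led [-40.  -59.4] z 249.7 F [-0.1  0.6 -0.5] gap -0.1
top [257. 189.] [ 24.6 211.2] [133.5 104.6] rel 0.016291754 corners [[-26.6, 143.6], [77.9, 145.3], [75.8, 278.8], [-28.8, 277.1]]
scene [434. 233.] [ 70.1 219.9] [227.7 159.5] rel -1.2328806 corners [[-63.7, 257.4], [-10.8, 106.9], [203.9, 182.4], [151.1, 332.8]]
```

View pics/a4.png

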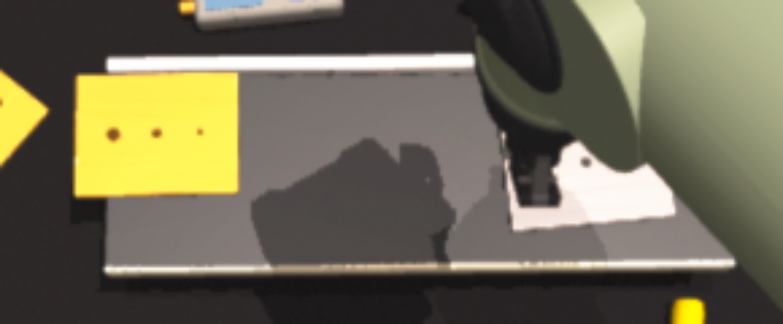

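View pics/b4.png

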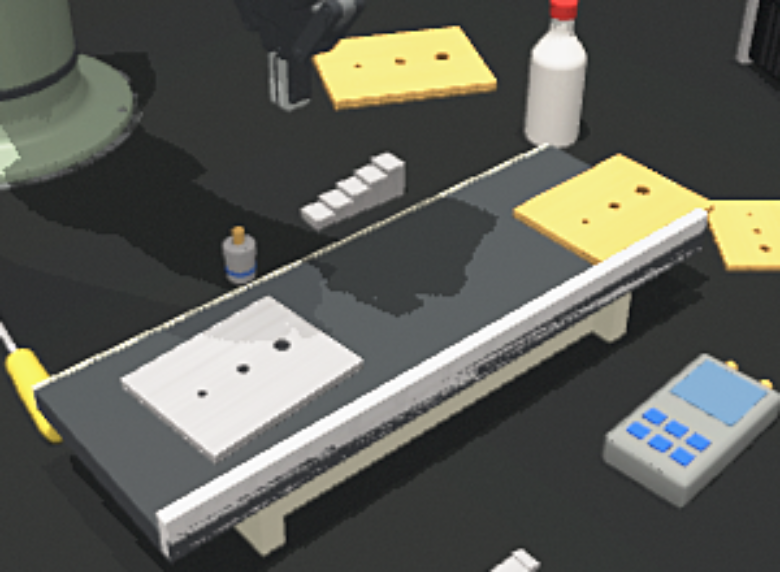

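The top crop shows the plate flush along the lip with its outer end at crop column 75 and the ledge end at about 105. The measured centre is y≈211, so about 14 mm remain. I'll check the ledge end directly before the final push.

```bash
python3 - <<'E'
from h import *
c=camera("top"); im=cv2.imread("pics/top0.png").astype(float).sum(2); im4=cv2.imread("pics/top4.png").astype(float)
def edge(a,lo,hi,sgn):
    g=np.diff(a[lo:hi])*sgn; i=g.argmax(); w=np.clip(g[max(i-1,0):i+2],0,None); return lo+(w*np.arange(max(i-1,0),max(i-1,0)+len(w))).sum()/w.sum()+.5
for r in(175,190,205,220,230):
    l=edge(im,230,250,1);  l=edge(im[r],230,250,1); rr=edge(im[r],460,480,-1)
    print(r,l,rr,L(ray(c,[[l,r],[rr,r]],80)).round(1).tolist())
for r in(175,185,195,205):
    a=im4[r,:,1]; l=edge(a,218,236,1); q=edge(a,278,298,-1); print("plate",r,l,q,L(ray(c,[[l,r],[q,r]],88)).round(1).tolist())
E
```

```text
Traceback (most recent call last):
ValueError: operands could not be broadcast together with shapes (0,639) (0,)
```

```bash
python3 - <<'E'
from h import *
c=camera("top"); im=cv2.imread("pics/top0.png").astype(float).sum(2); im4=cv2.imread("pics/top4.png").astype(float)
def edge(a,lo,hi,sgn):
    g=np.diff(a[lo:hi])*sgn; i=int(g.argmax()); s=max(i-1,0); w=np.clip(g[s:i+2],0,None); return lo+(w*np.arange(s,s+len(w))).sum()/w.sum()+.5
for r in(175,190,205,220,230):
    l=edge(im[r],230,250,1); rr=edge(im[r],460,480,-1)
    print(r,round(l,2),round(rr,2),L(ray(c,[[l,r],[rr,r]],80)).round(1).tolist())
for r in(175,185,195,205):
    a=im4[r,:,1]; l=edge(a,218,236,1); q=edge(a,278,298,-1); print("plate",r,L(ray(c,[[l,r],[q,r]],88)).round(1).tolist())
E
```

```text
175 240.21 467.52 [[59.9, 250.9], [54.5, -249.4]]
190 239.7 468.57 [[25.6, 251.2], [20.2, -249.5]]
205 239.3 469.58 [[-8.4, 251.2], [-13.8, -249.4]]
220 238.97 470.61 [[-41.9, 251.1], [-47.4, -249.4]]
230 238.55 471.31 [[-64.0, 251.5], [-69.5, -249.4]]
plate 175 [[57.5, 276.6], [56.1, 146.0]]
plate 185 [[34.7, 276.6], [33.3, 145.8]]
plate 195 [[12.1, 276.1], [10.7, 145.8]]
plate 205 [[-10.3, 276.0], [-11.7, 145.6]]
```

Ledge ends are at y=+251.2/−249.4 in my frame, so its centre is +0.9 mm. The plate is at 210.2 true and needs +15 mm. After that, a gentle squaring push onto the lip.

```bash
python3 - <<'E'
from h import *
movel(W(28,105,160)); movel(W(28,105,84),max_speed=100,guard=8)
print(movel(W(28,149.2,84),max_speed=30,guard=25)); st("pushed")
movel(W(28,130,84)); movel(W(28,130,150)); movel(W(-75,130,150)); 
movep(W(-75,218,150),RX);movel(W(-75,218,84),max_speed=100,guard=8); st("front")
print(movel(W(-33,218,84),max_speed=25,guard=10)); st("lip")
movel(W(-70,218,84)); movel(W(-70,218,150)); movel(W(-60,-60,250)); st(); look(5)
E
```

```text
False
pushed t 21.0 led [ 28.  149.2] z 84.0 F [ 0.4 -1.5 -0.4] gap -0.0
front t 24.88 led [-74.8 218.2] z 84.4 F [-0.3  0.1 -0.5] gap 0.2
True
lip t 26.49 led [-34.9 218.5] z 83.5 F [-0.1  0.2 -0.3] gap -0.0
 t 29.58 led [-60.1 -59.4] z 249.8 F [-0.5 -0.1 -0.4] gap 0.2
top [230. 188.] [ 31.8 286.8] [253.8 117.8] rel 0.002006393 corners [[-26.8, 159.8], [90.9, 160.0], [90.4, 413.8], [-27.3, 413.6]]
scene [438. 232.] [ 72.2 229.9] [217.6 154.3] rel -1.337475 corners [[-51.5, 279.8], [-15.9, 129.7], [195.8, 180.0], [160.2, 330.1]]
```

```bash
python3 - <<'E'
from h import *
c=camera("top"); im4=cv2.imread("pics/top5.png").astype(float);im=im4.sum(2)
def edge(a,lo,hi,sgn):
    g=np.diff(a[lo:hi])*sgn; i=int(g.argmax()); s=max(i-1,0); w=np.clip(g[s:i+2],0,None); return lo+(w*np.arange(s,s+len(w))).sum()/w.sum()+.5
for r in(175,185,195,205):
    a=im4[r,:,1]; l=edge(a,205,235,1); q=edge(a,268,295,-1); print("plate",r,L(ray(c,[[l,r],[q,r]],88)).round(1).tolist())
a=im4
# things moved? diff vs first
d=cv2.absdiff(cv2.imread("pics/scene0.png"),cv2.imread("pics/scene5.png")).max(2)>60
for m,s,ce in comps(d,40): print("diff",s,ce.round())
E
```

```text
plate 175 [[57.6, 291.1], [56.3, 161.1]]
plate 185 [[34.9, 291.3], [33.5, 161.1]]
plate 195 [[12.3, 291.9], [10.9, 160.9]]
plate 205 [[-10.1, 291.0], [-11.5, 160.8]]
diff [ 65   0  43  11 276] [90.  4.]
diff [144   0  19   6  93] [153.   2.]
diff [ 228    0   91   74 3909] [280.  35.]
diff [ 149    7   57   99 1740] [180.  54.]
diff [  75    9   62   99 1535] [107.  44.]
diff [171  59  14  34 217] [177.  76.]
diff [248  70  18   7  48] [255.  73.]
diff [259  81  42   9 234] [279.  85.]
diff [201  88   7  22  60] [204. 100.]
diff [257  95  48  20 262] [281. 104.]
diff [116 107  15  24 192] [123. 117.]
diff [249 131  13  16  57] [255. 139.]
diff [282 168   6  20  63] [285. 178.]
diff [215 191  15  13  75] [222. 197.]
diff [191 198  26  16 238] [203. 205.]
diff [148 202  40  16 205] [165. 211.]
diff [ 396  207   64   42 1252] [425. 226.]
diff [ 338  214   65   47 1614] [371. 237.]
diff [296 223  18  12  93] [304. 229.]
diff [296 224  56  27 117] [323. 237.]
```

View pics/a5.png

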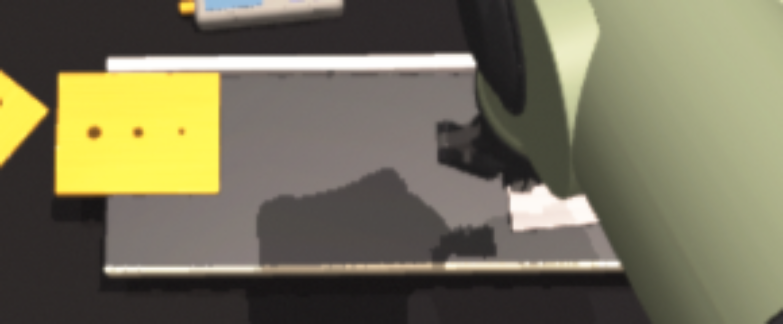

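View pics/b5.png

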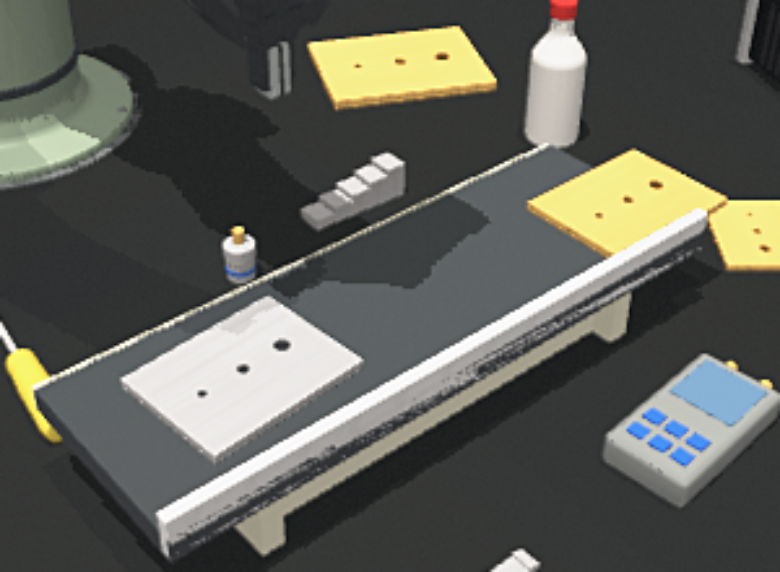

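The final pictures show the plate flat along the lip, top crop columns 55–219 with the ledge end at 105. That puts its centre at y≈225.3 mm, an overhang of about 40 mm. The steel plate and the other items look unmoved, so I'm handing in.

```bash
python3 - <<'E'
from h import *
finish_job(); st()
E
```

```text
the job is handed in; nothing more can be done
the job is handed in; nothing more can be done
```

I pushed the middle-sized brass plate against the back lip with closed fingertips. I then pushed it along to the +y end of the ledge in two strokes, gave it one gentle squaring push onto the lip, and handed the job in at about 30 s of 61 s.

**Position:** The last top-view edge measurement put the plate centre at y ≈ 225 mm in the ledge frame, so it overhangs by about 40 mm. The last squaring push stopped where the plate would be touching the lip, which puts its centre at about x ≈ 25 mm. The plate's end edges were square to the ledge within about 0.01 rad.

**Other objects:** By eye, the steel plate, bottle, step wedge, probe, screwdriver handle and gauge had not moved in the last scene picture. The before/after image differences were at the arm, its shadow and the brass plate.

**Checks that failed or disagreed:**
- In the last views the colour mask merged the brass plate with a lookalike beside it. The rectangle fit was useless there, so I relied on edge lines instead.
- The oblique scene camera read the plate's y about 7 mm lower than the top camera. I put that down to the visible side face and used the top camera, which agreed with the fingertip position to about 1 mm.

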